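# Change the filter panel of the fume extractor

### The job

Change the filter panel on the bench fume extractor: pinch the two red tabs of the dirty brown panel together so that its sprung hinge pins draw in, lift it off and stand it in the empty middle place of the wire rack. Then take the clean white panel out of the rack, lower it into the extractor's hinge brackets and let go, so that both its pins spring right out and it hangs straight. Do not let either panel fall, and leave the mesh guard and everything else on the bench where it is.

Things in the scene. Friction and masses are not known exactly. Their poses are not given: they have to be found in the camera images.
- clogged_tabs (a point): Grip point of the clogged filter panel (dirty brown pleats; hangs on the extractor at the start): half-way between its two red tabs, 141 mm above its underside. Panel axes: x through its thickness, y along the hinge tube, z up. The tabs are 24 mm wide (x), 6 mm thick (y), 42 mm high, tops 158 mm above the underside; outer faces 60 mm apart when free, 34 mm when fully pinched.
- clean_tabs (a point): Grip point of the clean filter panel (white pleats; stands in one outer place of the rack at the start, the mesh guard in the other). Same make, point and axes as the clogged one. Pinching the tabs draws in the pins against springs (5 N each tab, rising to 8 N) to a hard stop; held so, the panel can be carried by its tabs. 0.27 to 0.48 kg. Either face may look outwards.
- clogged_hinge (a point): Middle of the clogged panel's hinge tube, on its axis, 108 mm above the panel's underside and 33 mm below the grip point. The tube is 16 mm in diameter and 172 mm long. At each end an 8 mm pin stands out 11 mm when free and lies wholly inside the tube when its tab is pinched in; let go, it springs out.
- clean_hinge (a point): Middle of the clean panel's hinge tube, on its axis, 108 mm above the panel's underside and 33 mm below the grip point; axes and sizes as the clogged panel's.
- clogged_center (a point): Centre of the clogged panel's frame, which is 140 mm long (y), 20 mm thick (x) and 100 mm high, under the tube; 50 mm above its underside.
- clean_center (a point): Centre of the clean panel's frame, which is 140 mm long (y), 20 mm thick (x) and 100 mm high, under the tube; 50 mm above its underside.
- extractor_hinge (a point): Middle of the extractor's hinge line, 150 mm above the bench: the middle of a hung panel's tube lies here. y along the line, z up, -x out of the front. Panels go in and out straight up and down. At each end, 77 to 95 mm out, is a bright cradle, 19 mm wide (x), its flared mouth 45 mm wide, 24 mm above the line. Its end plate, 89 mm out, holds the pin in a hole and rises sloping to 32 mm.
- extractor: The blue fume extractor, fixed: 280 mm wide (y), 230 mm deep, top 158 mm above the bench, hose at the back. Its origin lies on the bench straight below point extractor_hinge, same axes; the front of the box is 20 mm behind (+x) the hinge line, with a soft seal before it. A hung panel's underside is 42 mm above the bench, the tops of the brackets 182 mm.
- rack_middle (a point): Floor of the rack's empty middle place, at its centre, 8 mm above the bench; x across the places, y along them, z up. The rack, fixed, is a grey tray, 190 x 150 mm, with three places 60 mm apart along x, each between two steel wire loops with 27 mm between them, flaring to 43 mm at 61 mm above the bench. Panels stand upright on the floor, their tabs reaching 166 mm above the bench.
- mesh_center (a point): Centre of the frame of the wire-mesh guard (same frame, tube and red tabs, but a see-through wire grid), in the other outer place of the rack, 50 mm above its underside. A bystander.
- clogged_pin_l (a joint): Hinge pin of the clogged panel (on its +y side): 0 when sprung right out, 0.013 m when drawn right in
- clogged_pin_r (a joint): Hinge pin of the clogged panel (on its -y side): 0 when sprung right out, 0.013 m when drawn right in
- clean_pin_l (a joint): Hinge pin of the clean panel (on its +y side): 0 when sprung right out, 0.013 m when drawn right in
- clean_pin_r (a joint): Hinge pin of the clean panel (on its -y side): 0 when sprung right out, 0.013 m when drawn right in
- sanding_block: long white hand sanding block with a black grip, 165 x 66 x 46 mm, lying near the far middle of the bench (origin at the centre of its underside); a bystander
- filler_tin: flat steel tin with a white band, 100 mm across, 62 mm high (origin at the centre of its underside); a bystander
- primer_tin: steel tin with a teal band, 84 mm across, 100 mm high (origin at the centre of its underside); a bystander
- thinner: amber bottle with a red cap, 68 mm across, 190 mm high (origin at the centre of its underside); a bystander
- tape_roll: yellow roll of masking tape, 96 mm across, 25 mm high, lying on top of the extractor towards its back (origin at the centre of its underside); a bystander
- brush: flat brush with a wooden handle, about 200 mm long, lying on the bench (origin at the centre of its underside); a bystander

How it is judged:
On the way, in this order (a step that is already met when the one before it is completed fails the run):
1. the clogged panel stands in the middle place of the rack, let go (x of clogged_center in the frame of rack_middle between -0.012 and 0.012 m and y of clogged_center in the frame of rack_middle between -0.03 and 0.03 m and z of clogged_center in the frame of rack_middle between 0.044 and 0.056 m and angle between clogged_center's own z axis and vertical below 0.2 rad and contact force between the fingers and clogged below 0.05 N), for 0.2 s.
2. the clean panel lies in the extractor's hinge brackets with both pins sprung out (distance between clean_hinge and extractor_hinge below 0.007 m and value of joint each of clean_pin_l, clean_pin_r below 0.003 m and angle between the y axis of clean_hinge and the y axis of extractor_hinge, either way round below 0.04 rad and angle between clean_center's own z axis and vertical below 0.15 rad), for 0.2 s.
At the end, for the whole second after the job is handed in: Clean panel at rest in the hinge: tube within 7 mm of the hinge line's middle and 0.04 rad of its direction, both pins out to 3 mm, upright to 0.15 rad. Clogged panel let go and at rest on the floor of the rack's middle place (12 mm across, 30 mm along, 6 mm high), upright to 0.2 rad (all of step 1 and all of step 2 and linear speed of each of clean, clogged below 0.03 m/s and angular speed of clean below 0.3 rad/s); the robot touches nothing.
It fails at once if a filter panel is let fall (faster than 0.6 m/s with no finger on it) ((linear speed of clogged above 0.6 m/s and contact force between the fingers and clogged below 0.05 N) or (linear speed of clean above 0.6 m/s and contact force between the fingers and clean below 0.05 N)).
It fails at once if the mesh guard is moved more than 25 mm (distance of mesh_center from where it was at the start of the episode above 0.025 m).
It fails at once if something else on the bench is moved more than 25 mm (distance of any of sanding_block, filler_tin, primer_tin, thinner, tape_roll, brush from where it was at the start of the episode above 0.025 m).
It also fails if it takes over 64 s, if anything falls off the work surface, if the arm or the gripper's body presses on something with over 40 N, if the wrist force passes 120 N, or if a joint passes its speed limit or range.

### The arm

A 7-joint arm with a two-finger parallel gripper is mounted at the origin on the work surface. World frame = base frame: x ahead of the robot, y to its left, z up, the work surface at z = 0. Lengths are in m, angles in rad, forces in N, time in s.
With the tool pointing down it reaches from about 0.4 to 0.85 m from the base axis. Payload 10.4 kg.
Tool frame: the origin (TCP) lies midway between the tips of the shut fingers; the grasp point (between the pads) lies 19 mm behind it; z points along the fingers, x is the direction in which the jaws open and shut, and the axes are right-handed (so a half turn about z gives the same grasp; the last joint's range is limited). The gripper opens to 85 mm and grips with 20 to 120 N. Pads are 22 mm wide; open, the fingers measure 114 mm over their backs; the gripper's body (76 mm by 85 mm) begins 54 mm behind the grasp point. The pads swing forward as they close: fully open they stand 13 mm farther back than shut.
Start: joints at [-1.257, 0.332, -0.065, 1.46, 0.022, 1.35, -0.088], TCP at [0.207, 0.59, 0.231] pointing down, gripper open.
Joint ranges: [-2.6, 2.6], [-0.5, 2.12], [-1.47, 1.34], [0.16, 2.42], [-1.27, 4.41], [0.06, 2.06], [-2.6, 2.6]. Speed limits (rad/s): [2.22, 2.22, 2.79, 2.79, 3.14, 3.14, 3.14].

### API

Orientations are given as a unit quaternion [x, y, z, w].
In Python, from workcell import manip, cams gives the robot as it stands.
- The arm moves only by the tool move_arm, never from a script. Its argument "moves" is a list of rows, each a list of 7 numbers: the turn, a rotation vector about the tool's x, y, z in degrees, then the shift along the tool's x, y, z in m, then the finger opening in m, from 0 to 0.0854. A call has 1 to 10 rows; each row is the pose to reach, as a shift and turn from the pose commanded when the call began, along the tool's axes at that moment; what a row does not reach only later rows make up. A row lasts 1/10 s, in which the tool goes at most 50 mm and 8.59 degrees, less where a joint would pass 70% of its speed; a pose out of reach is approached as far as the arm can. A call with a gripper value outside its range is refused whole. The fingers move at their own pace and stop on an object; "grip_force" is the grip in N (left out, the last holds). Time passes only in rows, so rows that repeat a pose let the fingers close. It gives the time, the measured TCP pose, the force and the opening at its end, in the units of the state.
- manip.get_obs(): the state, without advancing time (a new reading comes with each control period).
- cams.camera(name): name is "side" or "top"; returns the picture (400x640x3 uint8, red, green, blue); there is no depth.
- cams.camera_params(name): a dict with "fx", "fy", "cx", "cy" (pixels), "xyz" and "rotation" of the camera in the world. Camera axes: x right, y up, looking along -z (the intrinsics and any distortion apply to the point x, -y, -z); pixel columns grow to the right and rows downward; lengths in m; the calibration is good to about 2 mm. A picture is of the moment at which its call begins. camera_params takes no time and is no camera call.
- manip.hand_in(): hands the job in, once; it reports no verdict.
The state is a dict: "clock": time; "joint_pos": joint angles; "joint_velocities": joint speeds; "tau": joint torques, N m; "position": TCP position; "ee_rot": TCP orientation; "ft_force": force on the tool from outside, world axes, zero at the start; "torque": the same for the moment, N m; "grip_width": opening from 0.0 (shut) to 1.0 (fully open).
Only numpy, scipy, OpenCV 4.12 (cv2) and the standard library are available. Lean on these libraries where they do the work, as an engineer would, in place of code of your own. Each camera call takes 0.05 s, during which the arm holds its last target. There are 200 camera calls.

## Working session

There is one attempt and no reset: what is moved stays moved. The work goes in short steps, Python scripts to look and compute and a tool call to move; the robot and the scene stay as the last step left them, time stands still between calls to the robot, and variables do not carry over. Pictures are saved under pics/ and viewed, about 8 in all and at most 12, crops included, and the job is handed in when it is done.

Besides the shell and the picture viewer there is one more tool, called after "Call:" as name(argument=value, ...) on one line, values as JSON. move_arm: Moves the arm, as the interface text tells. Its arguments: {"type":"object","properties":{"moves":{"type":"array","items":{"type":"array","items":{"type":"number"}}},"grip_force":{"type":"number"}},"required":["moves"]}

```bash
mkdir -p pics
python3 - <<'E'
from workcell import manip, cams
import cv2
for n in ("side","top"):
    im=cams.camera(n); cv2.imwrite(f"pics/{n}0.png",im[:,:,::-1]); p=cams.camera_params(n); print(n,p)
print(manip.get_obs())
E
```

```text
side {'fx': 442.94196060599256, 'fy': 442.94196060599256, 'cx': 313.499128402365, 'cy': 200.41374825308347, 'xyz': array([ 0.50184055, -0.92870382,  0.9290732 ]), 'rotation': array([ 0.42892869, -0.00358383, -0.0215417 ,  0.90307435])}
top {'fx': 384.4624123128858, 'fy': 384.4624123128858, 'cx': 322.0633429496817, 'cy': 197.49961626335048, 'xyz': array([0.34447524, 0.06276271, 1.11308514]), 'rotation': array([-0.06803746,  0.06988588,  0.70664503, -0.70081358])}
{'clock': 0.1, 'joint_pos': array([-1.25655932,  0.33280227, -0.06470115,  1.46086813,  0.02162403,
        1.34991103, -0.08850265]), 'joint_velocities': array([ 8.51157504e-05, -1.48205740e-03,  2.17367961e-03, -1.00881362e-03,
       -1.66206455e-03, -1.15007383e-03, -4.10527901e-04]), 'tau': array([ 1.24178572e-03, -6.26742911e+01,  4.90406889e-02, -3.92427421e+01,
        1.62773154e-02,  7.04037782e-03, -1.35575655e-05]), 'position': array([0.2064614 , 0.58954947, 0.23059435]), 'ee_rot': array([ 8.15622795e-01,  5.78583649e-01, -5.02162841e-04,  4.06823464e-04]), 'ft_force': array([ 0.45029128, -0.0431622 , -0.43322723]), 'torque': array([-0.09415617,  0.04931116, -0.02599434]), 'grip_width': 1.001138863699767}
```

View pics/side0.png

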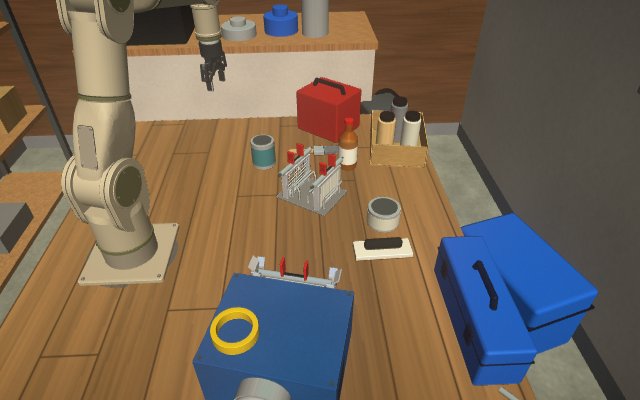

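View pics/top0.png

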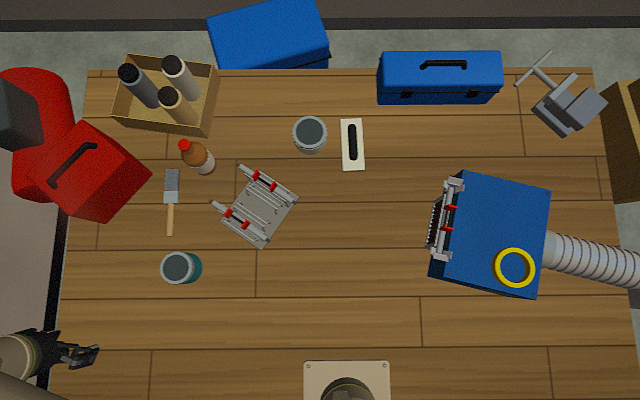

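The side view shows the extractor's red tabs at (283,268) and (305,270), and the rack around (313,180). In the top view the tabs are at (449,208) and (447,226), and the rack is around (255,205). Next I'll zoom in and measure the red blobs.

```bash
cat > h.py <<'E'
import numpy as np, cv2
from workcell import manip, cams
from scipy.spatial.transform import Rotation as R
P={n:cams.camera_params(n) for n in ("side","top")}
def ray(n,u,v):
    p=P[n]; d=np.array([(u-p['cx'])/p['fx'],-(v-p['cy'])/p['fy'],-1.])
    return p['xyz'],R.from_quat(p['rotation']).apply(d)
def onz(n,u,v,z):
    o,d=ray(n,u,v); return o+d*(z-o[2])/d[2]
def proj(n,X):
    p=P[n]; c=R.from_quat(p['rotation']).inv().apply(np.asarray(X)-p['xyz'])
    return np.array([p['cx']-p['fx']*c[...,0]/c[...,2],p['cy']+p['fy']*c[...,1]/c[...,2]]).T
def tri(a,b):
    o1,d1=ray("top",*a);o2,d2=ray("side",*b)
    s=np.linalg.lstsq(np.stack([d1,-d2],1),o2-o1,rcond=None)[0]
    A=o1+d1*s[0];B=o2+d2*s[1]; return (A+B)/2,np.linalg.norm(A-B)
def blobs(im,box,amin=6):
    h=cv2.cvtColor(im,cv2.COLOR_RGB2HSV); m=((h[...,0]<8)|(h[...,0]>172))&(h[...,1]>150)&(h[...,2]>70)
    m=m.astype(np.uint8); k=np.zeros_like(m); x0,y0,x1,y1=box; k[y0:y1,x0:x1]=1
    n,l,s,c=cv2.connectedComponentsWithStats(m*k,connectivity=8)
    return [(s[i].tolist(),c[i].round(1).tolist()) for i in range(1,n) if s[i][4]>=amin]
def shot(n,name):
    im=cams.camera(n); cv2.imwrite(f"pics/{name}.png",im[:,:,::-1]); return im
E
python3 - <<'E'
from h import *
t=cv2.imread("pics/top0.png");s=cv2.imread("pics/side0.png")
for n,im,bs in (("top",t,[(205,155,305,250),(420,165,470,280)]),("side",s,[(270,135,342,215),(245,245,350,290)])):
    for b in bs:
        for x in blobs(im[:,:,::-1],b,4): print(n,x)
z=lambda im,x0,y0,x1,y1:cv2.resize(im[y0:y1,x0:x1],(400,300),interpolation=cv2.INTER_CUBIC)
cv2.imwrite("pics/z0.png",np.vstack([np.hstack([z(t,200,155,320,245),z(t,400,165,540,270)]),np.hstack([z(s,265,135,365,210),z(s,240,250,348,331)])]))
E
```

```text
top ([251, 170, 10, 11, 55], [255.6, 175.0])
top ([269, 181, 8, 11, 51], [272.6, 186.0])
top ([223, 208, 11, 10, 59], [227.9, 212.7])
top ([241, 220, 9, 10, 50], [244.9, 224.4])
top ([445, 204, 13, 7, 41], [450.7, 207.0])
top ([441, 226, 13, 5, 39], [447.4, 228.2])
side ([317, 135, 23, 8, 101], [330.6, 137.3])
side ([297, 143, 7, 13, 74], [299.7, 149.2])
side ([287, 151, 7, 13, 77], [290.1, 156.8])
side ([328, 154, 8, 13, 86], [331.3, 159.7])
side ([319, 162, 8, 14, 90], [322.5, 168.2])
side ([280, 257, 6, 20, 83], [282.3, 266.3])
side ([303, 261, 6, 20, 73], [305.5, 270.1])
```

View pics/z0.png

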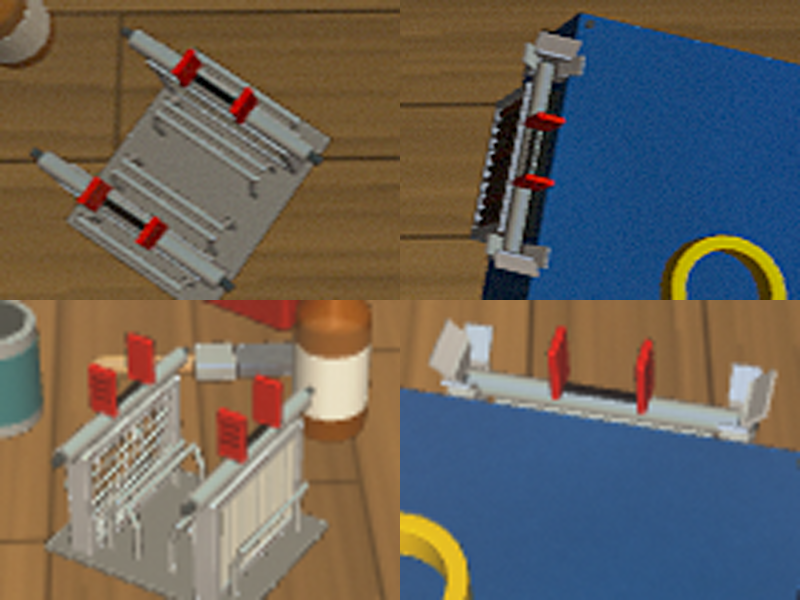

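The zooms show the mesh guard in the rack place nearer the robot. The clean panel is in the farther place, with its tabs at top-view (256,175) and (273,186). The middle place is empty, and the dirty panel hangs with tabs at top-view (451,207) and (447,228). Next I'll triangulate these.

```bash
cat >> h.py <<'E'
def plan(x,y,z,yaw):
    """tool-frame turn(deg) and shift from present measured pose to TCP xyz, pointing down, tool x at world angle yaw (deg)"""
    o=manip.get_obs(); r=R.from_quat(o['ee_rot'])
    a=np.radians(yaw); T=R.from_matrix(np.array([[np.cos(a),np.sin(a),0],[np.sin(a),-np.cos(a),0],[0,0,-1]]))
    print("turn",np.degrees((r.inv()*T).as_rotvec()).round(2),"shift",r.inv().apply(np.array([x,y,z])-o['position']).round(4),"clock",round(o['clock'],2),"q",o['joint_pos'].round(2),"F",o['ft_force'].round(1),"g",round(o['grip_width']*.0854,4))
E
python3 - <<'E'
from h import *
ang=lambda a,b:np.degrees(np.arctan2(*(b-a)[1::-1]))
def pr(nm,a,b,c,d):
    p,e=tri(a,c);q,f=tri(b,d);print(nm,p.round(4),q.round(4),"mid",((p+q)/2).round(4),"ang",ang(p,q).round(2),"sep",np.linalg.norm(p-q).round(4),round(e,4),round(f,4))
pr("clean",(255.6,175),(272.6,186),(331.3,159.7),(322.5,168.2))
pr("mesh",(227.9,212.7),(244.9,224.4),(299.7,149.2),(290.1,156.8))
pr("clog",(450.7,207),(447.4,228.2),(305.5,270.1),(282.3,266.3))
# tube ends from zoom (top): rack scale 120/400, extr 140/400
Zr=lambda x,y:(200+x*.3,155+y*.3); Ze=lambda x,y:(400+x*.35,165+y*.35)
for nm,a,b,z in (("clean tube",Zr(128,35),Zr(318,158),.116),("mesh tube",Zr(37,155),Zr(228,286),.116),("clog tube",Ze(545,68)[:0] or Ze(145,68),Ze(114,250),.150)):
    a=onz("top",*a,z);b=onz("top",*b,z);print(nm,((a+b)/2).round(4),ang(a,b).round(2),np.linalg.norm(a-b).round(4))
# extractor front top edge in top view, z=.158
a=onz("top",*Ze(180,14),.158);b=onz("top",*Ze(90,293),.158);print("ext edge ang",ang(a,b))
o=manip.get_obs();print(o['clock'],R.from_quat(o['ee_rot']).as_matrix().round(3))
E
```

```text
clean [0.5971 0.2314 0.1453] [0.5671 0.1868 0.1453] mid [0.5821 0.2091 0.1453] ang -123.91 sep 0.0538 0.0004 0.0003
mesh [0.4987 0.2996 0.1447] [0.4678 0.2551 0.1459] mid [0.4833 0.2773 0.1453] ang -124.79 sep 0.0542 0.0003 0.0006
clog [ 0.5029 -0.2571  0.1802] [ 0.4506 -0.2446  0.182 ] mid [ 0.4767 -0.2508  0.1811] ang 166.54 sep 0.0538 0.0005 0.0009
clean tube [0.5802 0.2065 0.116 ] -123.6 0.1845
mesh tube [0.4811 0.2755 0.116 ] -124.37 0.1853
clog tube [ 0.4743 -0.2516  0.15  ] 166.48 0.1664
ext edge ang 158.54315493828167
0.1 [[ 0.33   0.944 -0.   ]
 [ 0.944 -0.33  -0.001]
 [-0.001  0.    -1.   ]]
```

Run:
```python
from h import *
for z in(.004,.008):
    a=onz("top",299,196.1,z);b=onz("top",220.4,220.1,z);print("rack mid",((a+b)/2).round(4),np.linalg.norm(a-b).round(4))
plan(.5,.15,.35,25)
```

```text
rack mid [0.534  0.2408 0.004 ] 0.2384
rack mid [0.5334 0.2402 0.008 ] 0.2375
turn [3.00e-02 7.00e-02 4.57e+01] shift [-0.318   0.4223 -0.119 ] clock 0.1 q [-1.26  0.33 -0.06  1.46  0.02  1.35 -0.09] F [ 0.5 -0.  -0.4] g 0.0855
```

Call:
move_arm(moves=[[0,0,8,-0.03,0.03,-0.05,0.0854],[0,0,16,-0.06,0.07,-0.09,0.0854],[0,0,23,-0.09,0.11,-0.119,0.0854],[0,0,30,-0.12,0.155,-0.119,0.0854],[0,0,37,-0.15,0.2,-0.119,0.0854],[0,0,45.7,-0.18,0.24,-0.119,0.0854],[0,0,45.7,-0.21,0.28,-0.119,0.0854],[0,0,45.7,-0.25,0.33,-0.119,0.0854],[0,0,45.7,-0.28,0.375,-0.119,0.0854],[0,0,45.7,-0.318,0.422,-0.119,0.0854]], grip_force=60)

```text
clock: 1.1
position: [0.4626, 0.2058, 0.3501]
ee_rot: [0.976, 0.217, 0.0, -0.0]
ft_force: [0.9, 1.3, 0.1]
grip_width: 0.999
```

Run:
```python
from h import *
plan(.4767,-.2508,.28,-13.5)
```

```text
turn [-1.000e-02  0.000e+00  3.851e+01] shift [-0.1803  0.4198  0.07  ] clock 1.1 q [-0.85  0.02  0.35  1.58 -0.01  1.54 -0.06] F [0.9 1.3 0.1] g 0.0853
```

Call:
move_arm(moves=[[0,0,8,-0.018,0.042,0,0.0854],[0,0,16,-0.036,0.084,0,0.0854],[0,0,24,-0.054,0.126,0,0.0854],[0,0,32,-0.072,0.168,0,0.0854],[0,0,38.5,-0.09,0.21,0.01,0.0854],[0,0,38.5,-0.108,0.252,0.02,0.0854],[0,0,38.5,-0.126,0.294,0.03,0.0854],[0,0,38.5,-0.144,0.336,0.04,0.0854],[0,0,38.5,-0.162,0.378,0.05,0.0854],[0,0,38.5,-0.18,0.42,0.06,0.0854]])

```text
clock: 2.1
position: [0.476, -0.2506, 0.2899]
ee_rot: [0.993, -0.117, 0.0, -0.0]
ft_force: [0.5, -0.8, 0.2]
grip_width: 0.997
```

Run:
```python
from h import *
plan(.4767,-.2508,.28,-13.5)
```

```text
turn [-0.03 -0.04  0.03] shift [0.0007 0.     0.0099] clock 2.1 q [-0.37  0.13  0.86  1.64 -0.1   1.42  0.26] F [ 0.5 -0.8  0.2] g 0.0851
```

Call:
move_arm(moves=[[0,0,0,0.0007,0,0.03,0.0854],[0,0,0,0.0007,0,0.055,0.0854],[0,0,0,0.0007,0,0.08,0.0854],[0,0,0,0.0007,0,0.1,0.0854],[0,0,0,0.0007,0,0.115,0.0854],[0,0,0,0.0007,0,0.125,0.0854],[0,0,0,0.0007,0,0.125,0.0854]])

```text
clock: 2.8
position: [0.4766, -0.2488, 0.1642]
ee_rot: [0.993, -0.117, -0.001, -0.0]
ft_force: [-0.4, 0.7, 0.9]
grip_width: 1.001
```

Run:
```python
from h import *
plan(.4767,-.2508,.165,-13.5)
s=shot("side","s1");t=shot("top","t1")
print(blobs(s,(245,245,350,290)),blobs(t,(420,165,470,280),3))
z=lambda im,x0,y0,x1,y1:cv2.resize(im[y0:y1,x0:x1],(400,300),interpolation=cv2.INTER_CUBIC)
cv2.imwrite("pics/z1.png",np.hstack([z(s,240,220,348,301),z(t,400,165,540,270)])[:,:,::-1])
```

```text
turn [0.  0.1 0. ] shift [ 0.0006  0.0019 -0.0008] clock 2.8 q [-0.33  0.24  0.84  1.82 -0.19  1.17  0.33] F [-0.4  0.7  0.9] g 0.0855
[([280, 257, 6, 20, 85], [282.4, 266.3]), ([303, 261, 6, 19, 75], [305.6, 270.0])] [([446, 204, 5, 6, 13], [447.8, 206.6]), ([443, 226, 5, 5, 15], [445.6, 227.5]), ([441, 229, 3, 2, 4], [442.0, 229.2])]
```

View pics/z1.png

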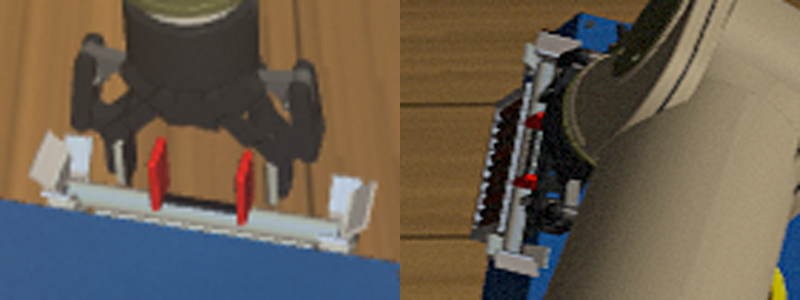

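The view shows the open fingers either side of both red tabs (zoomed at 155 and 245), roughly centred and with the tips above the tube. I'll close now.

Call:
move_arm(moves=[[0,0,0,0.0005,0.001,0,0.06],[0,0,0,0.0005,0.001,0,0.05],[0,0,0,0.0005,0.001,0,0.04],[0,0,0,0.0005,0.001,0,0.03],[0,0,0,0.0005,0.001,0,0.025],[0,0,0,0.0005,0.001,0,0.025],[0,0,0,0.0005,0.001,0,0.025],[0,0,0,0.0005,0.001,0,0.025]], grip_force=60)

```text
clock: 3.7
position: [0.4783, -0.2509, 0.1675]
ee_rot: [0.993, -0.118, 0.002, -0.0]
ft_force: [-4.3, 2.1, 18.1]
grip_width: 0.343
```

Run:
```python
from h import *
plan(.4767,-.2508,.33,-13.5)
s=shot("side","s2")
print(blobs(s,(245,245,350,290)),manip.get_obs()['position'].round(4))
```

```text
turn [-0.04 -0.19 -0.06] shift [-1.000e-03  1.000e-04 -1.625e-01] clock 3.7 q [-0.33  0.24  0.84  1.81 -0.19  1.17  0.33] F [-4.3  2.1 18.1] g 0.0293
[([287, 258, 5, 20, 67], [289.1, 267.5]), ([298, 264, 4, 16, 24], [299.1, 272.0])] [ 0.4782 -0.251   0.1675]
```

Call:
move_arm(moves=[[0,0,0,-0.001,0,-0.004,0.025],[0,0,0,-0.001,0,-0.008,0.025],[0,0,0,-0.001,0,-0.012,0.025],[0,0,0,-0.001,0,-0.015,0.025]])

```text
clock: 4.15
position: [0.4762, -0.2498, 0.1803]
ee_rot: [0.993, -0.117, -0.0, -0.0]
ft_force: [1.4, 0.2, -3.6]
grip_width: 0.338
```

Run:
```python
from h import *
plan(.4767,-.2508,.33,-13.5)
s=shot("side","s3")
print(blobs(s,(245,235,350,290)),manip.get_obs()['position'].round(4))
cv2.imwrite("pics/z3.png",cv2.resize(s[220:301,240:348],(640,480),interpolation=cv2.INTER_CUBIC)[:,:,::-1])
```

```text
turn [-0.01  0.02  0.01] shift [ 0.0006  0.0008 -0.1497] clock 4.15 q [-0.34  0.22  0.84  1.8  -0.17  1.2   0.32] F [ 1.4  0.2 -3.6] g 0.0288
[([286, 254, 5, 20, 67], [287.9, 263.8]), ([297, 260, 4, 16, 22], [298.2, 268.2])] [ 0.4765 -0.25    0.1807]
```

View pics/z3.png

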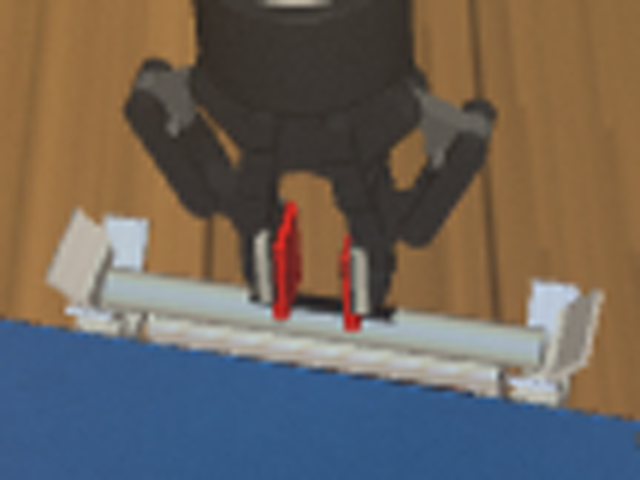

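The tube has lifted level with the grip and its ends show no pins. The measured load is about 3.6 N. I'll lift it straight up.

Call:
move_arm(moves=[[0,0,0,0,0,-0.01,0.025],[0,0,0,0,0,-0.025,0.025],[0,0,0,0,0,-0.045,0.025],[0,0,0,0,0,-0.065,0.025],[0,0,0,0,0,-0.085,0.025],[0,0,0,0,0,-0.105,0.025],[0,0,0,0,0,-0.125,0.025],[0,0,0,0,0,-0.145,0.025],[0,0,0,0,0,-0.158,0.025],[0,0,0,0,0,-0.16,0.025]])

```text
clock: 5.2
position: [0.4767, -0.2504, 0.3421]
ee_rot: [0.993, -0.118, 0.001, 0.0]
ft_force: [-0.1, 0.0, -3.3]
grip_width: 0.338
```

Run:
```python
from h import *
plan(.533,.242,.34,55.5)
```

```text
turn [  0.09  -0.14 -69.01] shift [-0.0603 -0.4919  0.002 ] clock 5.2 q [-0.38  0.11  0.86  1.54 -0.08  1.53  0.25] F [-0.1  0.  -3.3] g 0.0289
```

Call:
move_arm(moves=[[0,0,-2,-0.001,-0.01,0,0.025],[0,0,-5,-0.004,-0.03,0,0.025],[0,0,-9,-0.007,-0.06,0,0.025],[0,0,-14,-0.011,-0.095,0,0.025],[0,0,-19,-0.015,-0.13,0,0.025],[0,0,-24,-0.02,-0.165,0,0.025],[0,0,-29,-0.024,-0.2,0,0.025],[0,0,-34,-0.028,-0.235,0,0.025],[0,0,-39,-0.033,-0.27,0,0.025],[0,0,-44,-0.037,-0.305,0,0.025]])

```text
clock: 6.2
position: [0.5107, 0.0574, 0.3391]
ee_rot: [0.964, 0.266, -0.001, -0.0]
ft_force: [1.3, 0.6, -3.4]
grip_width: 0.336
```

Run:
```python
from h import *
plan(.533,.242,.34,55.5)
```

```text
turn [ -0.05   0.07 -24.66] shift [ 0.1138 -0.147  -0.0009] clock 6.2 q [-0.72  0.03  0.54  1.59 -0.02  1.52  0.36] F [ 1.3  0.6 -3.4] g 0.0287
```

Call:
move_arm(moves=[[0,0,-5,0.023,-0.03,0,0.025],[0,0,-10,0.047,-0.06,0,0.025],[0,0,-15,0.069,-0.088,0,0.025],[0,0,-19,0.085,-0.11,0,0.025],[0,0,-22,0.099,-0.128,0,0.025],[0,0,-24,0.108,-0.14,0,0.025],[0,0,-24.7,0.113,-0.146,0,0.025],[0,0,-24.7,0.114,-0.147,0,0.025],[0,0,-24.7,0.114,-0.147,0,0.025],[0,0,-24.7,0.114,-0.147,0,0.025]])

```text
clock: 7.2
position: [0.5354, 0.2384, 0.3405]
ee_rot: [0.887, 0.462, 0.0, 0.0]
ft_force: [-0.2, 0.3, -3.8]
grip_width: 0.339
```

Run:
```python
from h import *
plan(.533,.242,.135,55.5); print(manip.get_obs()['position'])
s=shot("side","s4");t=shot("top","t4")
z=lambda im,x0,y0,x1,y1:cv2.resize(im[y0:y1,x0:x1],(400,450),interpolation=cv2.INTER_CUBIC)
cv2.imwrite("pics/z4.png",np.hstack([z(s,255,60,391,213),z(t,180,120,320,278)])[:,:,::-1])
```

```text
turn [ 0.02 -0.01 -0.43] shift [ 0.0015 -0.0041  0.2055] clock 7.2 q [-0.84  0.21  0.42  1.41 -0.09  1.54  0.53] F [-0.2  0.3 -3.8] g 0.029
[0.53542759 0.23836377 0.34048102]
```

View pics/z4.png

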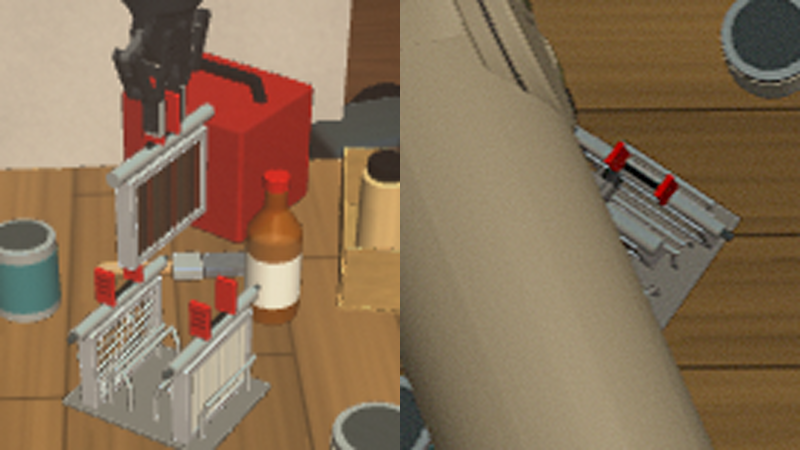

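The side view shows the brown panel hanging straight above the middle place with its pins drawn in. The mesh guard (left) and clean panel (right) haven't moved. I'll lower it.

Call:
move_arm(moves=[[0,0,-0.4,0.0015,-0.004,0.02,0.025],[0,0,-0.4,0.0015,-0.004,0.045,0.025],[0,0,-0.4,0.0015,-0.004,0.07,0.025],[0,0,-0.4,0.0015,-0.004,0.095,0.025],[0,0,-0.4,0.0015,-0.004,0.115,0.025],[0,0,-0.4,0.0015,-0.004,0.13,0.025],[0,0,-0.4,0.0015,-0.004,0.135,0.025],[0,0,-0.4,0.0015,-0.004,0.135,0.025]])

```text
clock: 8.1
position: [0.5327, 0.2431, 0.2051]
ee_rot: [0.885, 0.466, -0.0, 0.0]
ft_force: [0.5, 1.0, -2.8]
grip_width: 0.334
```

Run:
```python
from h import *
plan(.533,.242,.135,55.5); print(manip.get_obs()['position'])
s=shot("side","s5")
for X in ([0.533,.242,.135],):
    pass
p=manip.get_obs()['position']; d=np.array([np.cos(np.radians(55.5)),np.sin(np.radians(55.5)),0]); h=p+[0,0,.019-.033-.002]
print("pred tube ends",proj("side",h+.086*d),proj("side",h-.086*d))
cv2.imwrite("pics/z5.png",cv2.resize(s[90:215,250:400],(750,600),interpolation=cv2.INTER_CUBIC)[:,:,::-1])
```

```text
turn [-0.01  0.02  0.09] shift [-0.0007  0.0009  0.0701] clock 8.1 q [-0.84  0.27  0.4   1.63 -0.11  1.27  0.55] F [ 0.5  1.  -2.8] g 0.0285
[0.53265275 0.24308728 0.2050807 ]
pred tube ends [324.79163183 134.06200454] [295.08024083 159.61898201]
```

View pics/z5.png

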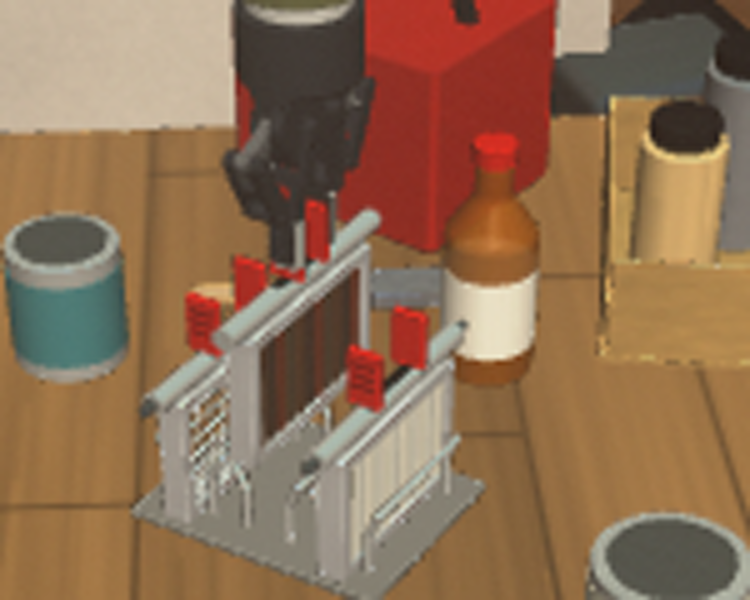

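The tube ends are at about (324.6,133.4) and (295,157.6), within 2 px of the prediction. The panel is over the free slot, so I'll lower it further.

Call:
move_arm(moves=[[0,0,0,-0.001,0,0.01,0.025],[0,0,0,-0.001,0,0.02,0.025],[0,0,0,-0.001,0,0.03,0.025],[0,0,0,-0.001,0,0.04,0.025],[0,0,0,-0.001,0,0.05,0.025],[0,0,0,-0.001,0,0.058,0.025],[0,0,0,-0.001,0,0.064,0.025],[0,0,0,-0.001,0,0.067,0.025],[0,0,0,-0.001,0,0.068,0.025]])

```text
clock: 9.05
position: [0.5321, 0.2424, 0.137]
ee_rot: [0.885, 0.466, -0.0, 0.0]
ft_force: [0.3, -1.5, -1.8]
grip_width: 0.334
```

Run:
```python
from h import *
plan(.533,.242,.135,55.5); print(manip.get_obs()['position'])
```

```text
turn [-0.    0.01  0.1 ] shift [0.0002 0.0009 0.002 ] clock 9.05 q [-0.83  0.32  0.39  1.71 -0.13  1.14  0.57] F [ 0.3 -1.5 -1.8] g 0.0285
[0.53213903 0.24235768 0.13695634]
```

Still hanging, so I'll feel down in small steps.

Call:
move_arm(moves=[[0,0,0,0,0,0.001,0.025],[0,0,0,0,0,0.002,0.025],[0,0,0,0,0,0.003,0.025],[0,0,0,0,0,0.004,0.025],[0,0,0,0,0,0.004,0.025]])

```text
clock: 9.55
position: [0.5324, 0.2425, 0.1341]
ee_rot: [0.885, 0.466, 0.0, -0.0]
ft_force: [-0.2, -2.5, 4.9]
grip_width: 0.335
```

The force has swung from about -3.5 to +4.9 N, so the panel is on the floor. I'll release it.

Call:
move_arm(moves=[[0,0,0,0,0,-0.001,0.04],[0,0,0,0,0,-0.001,0.05],[0,0,0,0,0,-0.001,0.06],[0,0,0,0,0,-0.001,0.07],[0,0,0,0,0,-0.001,0.0854],[0,0,0,0,0,-0.001,0.0854],[0,0,0,0,0,-0.001,0.0854]])

```text
clock: 10.25
position: [0.5322, 0.2426, 0.1344]
ee_rot: [0.885, 0.466, 0.0, -0.0]
ft_force: [-0.4, -0.2, -0.2]
grip_width: 0.999
```

Run:
```python
from h import *
plan(.533,.242,.28,55.5)
```

```text
turn [ 0.   -0.02  0.1 ] shift [ 0.      0.001  -0.1456] clock 10.25 q [-0.83  0.33  0.39  1.71 -0.13  1.13  0.57] F [-0.4 -0.2 -0.2] g 0.0853
```

Call:
move_arm(moves=[[0,0,0,0,0,-0.02,0.0854],[0,0,0,0,0,-0.05,0.0854],[0,0,0,0,0,-0.09,0.0854],[0,0,0,0,0,-0.13,0.0854],[0,0,0,0,0,-0.145,0.0854],[0,0,0,0,0,-0.145,0.0854]])

```text
clock: 10.85
position: [0.5331, 0.2428, 0.2817]
ee_rot: [0.885, 0.466, 0.002, -0.0]
ft_force: [0.2, -0.6, -0.3]
grip_width: 1.002
```

Run:
```python
from h import *
s=shot("side","s6");t=shot("top","t6")
print([b for b in blobs(s,(270,138,342,215))]); print(blobs(t,(205,155,305,250),4))
p1,e1=tri((255.6,175),(331.3,159.7));p2,e2=tri((272.6,186),(322.5,168.2))
plan(.5821,.2091,.22,56)
cv2.imwrite("pics/z6.png",cv2.resize(s[120:215,265:379],(720,600),interpolation=cv2.INTER_CUBIC)[:,:,::-1])
```

```text
[([325, 138, 14, 5, 42], [332.9, 139.2]), ([297, 143, 12, 27, 155], [302.4, 156.3]), ([311, 148, 7, 13, 80], [314.0, 154.5]), ([287, 151, 7, 13, 77], [290.1, 156.8]), ([328, 154, 8, 13, 87], [331.3, 159.7]), ([319, 162, 8, 14, 90], [322.5, 168.3])]
[([251, 170, 10, 11, 55], [255.7, 175.1]), ([269, 181, 8, 11, 52], [272.6, 186.0]), ([258, 204, 6, 6, 17], [260.6, 206.5])]
turn [-0.03  0.04 -0.39] shift [0.0009 0.0603 0.0583] clock 10.95 q [-0.85  0.22  0.41  1.52 -0.09  1.42  0.54] F [-0.3  0.6 -0.5] g 0.0853
```

View pics/z6.png

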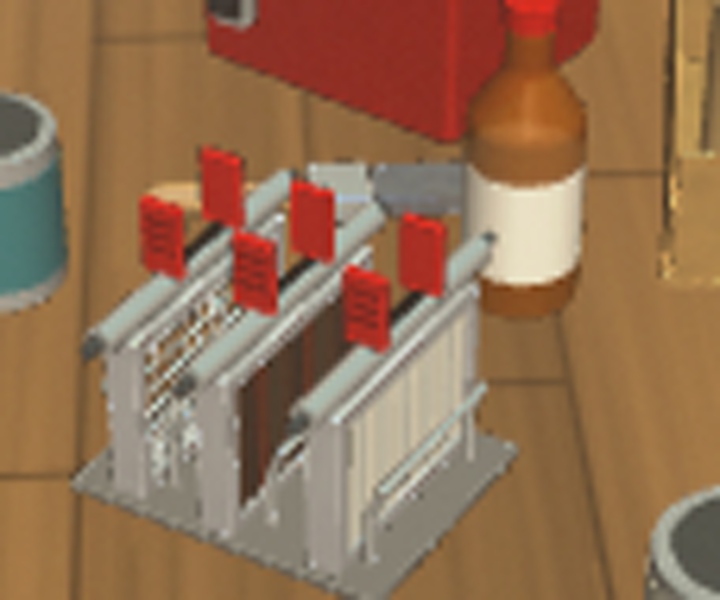

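All three panels stand in the rack: mesh guard left, brown panel upright in the middle with pins sprung out, clean panel right and unmoved. I'll move over the clean panel.

Call:
move_arm(moves=[[0,0,-0.4,0.001,0.02,0,0.0854],[0,0,-0.4,0.001,0.045,0,0.0854],[0,0,-0.4,0.001,0.06,0,0.0854],[0,0,-0.4,0.001,0.06,0.03,0.0854],[0,0,-0.4,0.001,0.06,0.06,0.0854],[0,0,-0.4,0.001,0.06,0.06,0.0854]])

```text
clock: 11.55
position: [0.5797, 0.2086, 0.214]
ee_rot: [0.883, 0.469, -0.004, -0.0]
ft_force: [-0.4, -1.1, -0.4]
grip_width: 1.0
```

Run:
```python
from h import *
plan(.5821,.2091,.1375,56)
```

```text
turn [-0.25  0.42 -0.01] shift [0.0023 0.002  0.0765] clock 11.55 q [-0.76  0.34  0.43  1.52 -0.14  1.32  0.67] F [-0.4 -1.1 -0.4] g 0.0854
```

Call:
move_arm(moves=[[0,0,0,0,0,0.02,0.0854],[0,0,0,0,0,0.04,0.0854],[0,0,0,0,0,0.06,0.0854],[0,0,0,0,0,0.075,0.0854],[0,0,0,0,0,0.08,0.0854],[0,0,0,0,0,0.08,0.0854],[0,0,0,0,0,0.08,0.0854]])

```text
clock: 12.25
position: [0.5827, 0.2096, 0.1402]
ee_rot: [0.883, 0.469, 0.001, -0.0]
ft_force: [-0.1, -1.0, 0.4]
grip_width: 0.998
```

Run:
```python
from h import *
plan(.5821,.2091,.1375,56)
s=shot("side","s7");print(blobs(s,(270,138,342,215)))
cv2.imwrite("pics/z7.png",cv2.resize(s[110:205,265:379],(720,600),interpolation=cv2.INTER_CUBIC)[:,:,::-1])
```

```text
turn [ 0.03 -0.06  0.  ] shift [-0.0007 -0.0002  0.0027] clock 12.25 q [-0.75  0.4   0.42  1.61 -0.17  1.17  0.69] F [-0.1 -1.   0.4] g 0.0852
[([297, 143, 12, 27, 155], [302.4, 156.3]), ([311, 149, 1, 9, 9], [311.0, 153.0]), ([287, 151, 7, 13, 77], [290.1, 156.8]), ([328, 154, 8, 13, 86], [331.3, 159.7]), ([319, 163, 8, 13, 50], [323.7, 169.9])]
```

View pics/z7.png

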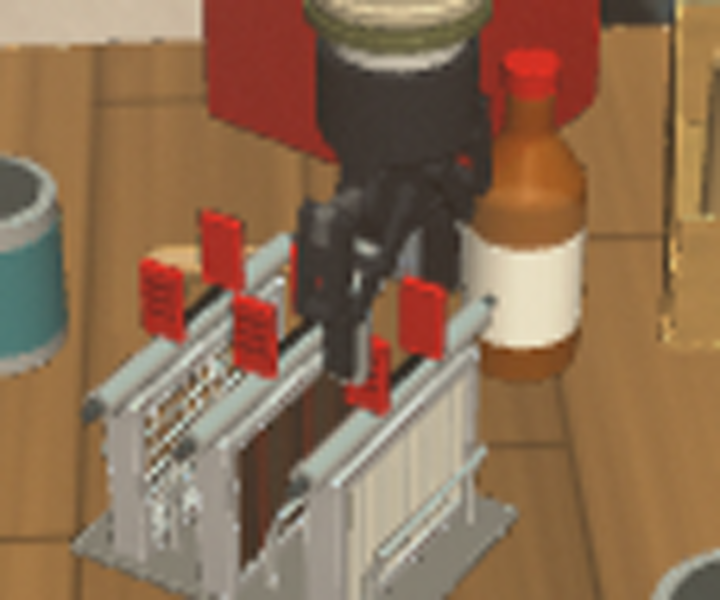

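The near finger stands just outside the near clean tab (320,169), clear of the brown panel. I'll close on it.

Call:
move_arm(moves=[[0,0,0,-0.0005,0,0.001,0.06],[0,0,0,-0.0005,0,0.001,0.05],[0,0,0,-0.0005,0,0.001,0.04],[0,0,0,-0.0005,0,0.001,0.03],[0,0,0,-0.0005,0,0.001,0.025],[0,0,0,-0.0005,0,0.001,0.025],[0,0,0,-0.0005,0,0.001,0.025],[0,0,0,-0.0005,0,0.001,0.025]], grip_force=60)

```text
clock: 13.1
position: [0.5833, 0.2097, 0.1408]
ee_rot: [0.883, 0.469, 0.002, -0.0]
ft_force: [-1.6, 0.5, 15.3]
grip_width: 0.337
```

Run:
```python
from h import *
plan(.5821,.2091,.36,56);print(manip.get_obs()['position'].round(4))
```

```text
turn [ 0.09 -0.23  0.  ] shift [-0.0003 -0.0003 -0.2192] clock 13.1 q [-0.75  0.4   0.42  1.61 -0.17  1.16  0.69] F [-1.6  0.5 15.3] g 0.0288
[0.5833 0.2097 0.1408]
```

Call:
move_arm(moves=[[0,0,0,0,0,-0.005,0.025],[0,0,0,0,0,-0.015,0.025],[0,0,0,0,0,-0.03,0.025],[0,0,0,0,0,-0.05,0.025],[0,0,0,0,0,-0.075,0.025],[0,0,0,0,0,-0.1,0.025],[0,0,0,0,0,-0.13,0.025],[0,0,0,0,0,-0.16,0.025],[0,0,0,0,0,-0.185,0.025],[0,0,0,0,0,-0.2,0.025]])

```text
clock: 14.1
position: [0.5822, 0.2087, 0.3415]
ee_rot: [0.883, 0.469, 0.001, 0.0]
ft_force: [-0.1, 0.5, -2.9]
grip_width: 0.332
```

Run:
```python
from h import *
s=shot("side","s8");print(blobs(s,(255,60,345,215)))
plan(.4765,-.2506,.35,-13.5)
```

```text
[([297, 83, 48, 50, 1067], [312.8, 106.3]), ([340, 83, 5, 7, 15], [342.7, 85.1]), ([324, 90, 2, 4, 6], [324.5, 91.5]), ([342, 105, 3, 28, 77], [343.0, 118.4]), ([297, 143, 12, 27, 155], [302.4, 156.3]), ([311, 149, 7, 12, 21], [312.5, 156.6]), ([287, 151, 7, 13, 76], [290.1, 156.8])]
turn [-3.000e-02 -3.200e-01  6.949e+01] shift [-0.4403  0.1691 -0.0083] clock 14.15 q [-0.76  0.29  0.45  1.31 -0.13  1.56  0.65] F [ 0.8  0.6 -0.8] g 0.0283
```

Call:
move_arm(moves=[[0,0,2,-0.01,0.004,0,0.025],[0,0,5,-0.03,0.012,0,0.025],[0,0,9,-0.058,0.022,0,0.025],[0,0,14,-0.09,0.035,0,0.025],[0,0,19,-0.122,0.047,0,0.025],[0,0,24,-0.154,0.059,0,0.025],[0,0,29,-0.186,0.071,0,0.025],[0,0,34,-0.218,0.084,0,0.025],[0,0,39,-0.25,0.096,0,0.025],[0,0,44,-0.28,0.108,0,0.025]])

```text
clock: 15.15
position: [0.5136, -0.0861, 0.3376]
ee_rot: [0.995, 0.101, -0.0, -0.0]
ft_force: [0.9, 0.2, -2.5]
grip_width: 0.339
```

Run:
```python
from h import *
plan(.4765,-.2506,.35,-13.5)
```

```text
turn [-2.000e-02  5.000e-02  2.511e+01] shift [-0.0695  0.1537 -0.0125] clock 15.15 q [-0.57  0.05  0.68  1.59 -0.03  1.52  0.32] F [ 0.9  0.2 -2.5] g 0.029
```

Call:
move_arm(moves=[[0,0,5,-0.014,0.03,-0.003,0.025],[0,0,10,-0.027,0.06,-0.006,0.025],[0,0,14,-0.039,0.086,-0.008,0.025],[0,0,18,-0.05,0.11,-0.01,0.025],[0,0,21,-0.059,0.13,-0.012,0.025],[0,0,23.5,-0.066,0.145,-0.012,0.025],[0,0,25.1,-0.0695,0.153,-0.012,0.025],[0,0,25.1,-0.0695,0.1535,-0.012,0.025],[0,0,25.1,-0.0695,0.1535,-0.012,0.025],[0,0,25.1,-0.0695,0.1535,-0.012,0.025]])

```text
clock: 16.15
position: [0.4794, -0.2469, 0.3499]
ee_rot: [0.994, -0.113, -0.0, -0.0]
ft_force: [-0.3, -1.0, -2.6]
grip_width: 0.337
```

Run:
```python
from h import *
s=shot("side","s9")
plan(.4765,-.2506,.35,-13.5);p=manip.get_obs()['position'];print(p.round(4))
d=np.array([np.cos(np.radians(-13.5)),np.sin(np.radians(-13.5)),0])
for dz in(-.017,-.025):print(proj("side",p+[0,0,dz]+.086*d),proj("side",p+[0,0,dz]-.086*d))
cv2.imwrite("pics/z9.png",cv2.resize(s[170:290,230:374],(720,600),interpolation=cv2.INTER_CUBIC)[:,:,::-1])
```

```text
turn [-0.02  0.02  0.53] shift [-0.0019  0.0041 -0.    ] clock 16.2 q [-0.38  0.11  0.86  1.52 -0.09  1.54  0.25] F [ 0.1  0.2 -3.7] g 0.0281
[ 0.4793 -0.247   0.35  ]
[333.60146118 221.37550777] [251.54278774 211.42101815]
[333.53548999 224.32252186] [251.92841253 214.33657628]
```

View pics/z9.png

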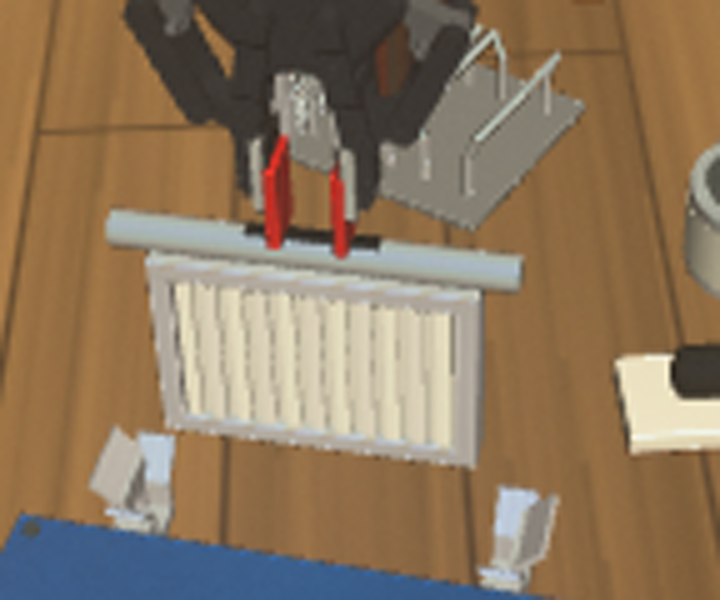

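The white panel hangs level with its pins in. Its tube ends at (252,215.4) and (334,224.6) match the prediction for a grip 8 mm higher on the tabs. The empty brackets are below at about (257,265) and (332,277). I'll align and lower.

Call:
move_arm(moves=[[0,0,0.5,-0.002,0.004,0.01,0.025],[0,0,0.5,-0.002,0.004,0.03,0.025],[0,0,0.5,-0.002,0.004,0.055,0.025],[0,0,0.5,-0.002,0.004,0.08,0.025],[0,0,0.5,-0.002,0.004,0.1,0.025],[0,0,0.5,-0.002,0.004,0.115,0.025],[0,0,0.5,-0.002,0.004,0.12,0.025],[0,0,0.5,-0.002,0.004,0.12,0.025],[0,0,0.5,-0.002,0.004,0.12,0.025]])

```text
clock: 17.1
position: [0.4762, -0.2517, 0.2307]
ee_rot: [0.993, -0.118, 0.0, 0.0]
ft_force: [-0.3, 0.4, -2.7]
grip_width: 0.333
```

Run:
```python
from h import *
plan(.4765,-.2506,.23,-13.5);p=manip.get_obs()['position'];print(p.round(4))
```

```text
turn [-0.   -0.05 -0.1 ] shift [ 0.     -0.0012  0.0007] clock 17.1 q [-0.36  0.17  0.85  1.73 -0.13  1.3   0.29] F [-0.3  0.4 -2.7] g 0.0285
[ 0.4762 -0.2517  0.2307]
```

Call:
move_arm(moves=[[0,0,0,0,-0.001,0.01,0.025],[0,0,0,0,-0.001,0.02,0.025],[0,0,0,0,-0.001,0.03,0.025],[0,0,0,0,-0.001,0.038,0.025],[0,0,0,0,-0.001,0.044,0.025],[0,0,0,0,-0.001,0.047,0.025],[0,0,0,0,-0.001,0.047,0.025]])

```text
clock: 17.8
position: [0.4764, -0.2494, 0.1825]
ee_rot: [0.993, -0.118, -0.0, -0.001]
ft_force: [-0.4, 5.3, -4.3]
grip_width: 0.336
```

Run:
```python
from h import *
plan(.4765,-.2506,.175,-13.5);p=manip.get_obs()['position'];print(p.round(4))
s=shot("side","s10")
d=np.array([np.cos(np.radians(-13.5)),np.sin(np.radians(-13.5)),0])
print(proj("side",p+[0,0,-.025]+.086*d),proj("side",p+[0,0,-.025]-.086*d))
cv2.imwrite("pics/z10.png",cv2.resize(s[220:310,240:348],(720,600),interpolation=cv2.INTER_CUBIC)[:,:,::-1])
```

```text
turn [-0.1   0.06 -0.07] shift [0.0004 0.0012 0.0075] clock 17.8 q [-0.34  0.22  0.84  1.79 -0.17  1.21  0.32] F [-0.4  5.3 -4.3] g 0.0287
[ 0.4764 -0.2494  0.1825]
[331.07637437 280.03468192] [257.80076628 269.59914502]
```

View pics/z10.png

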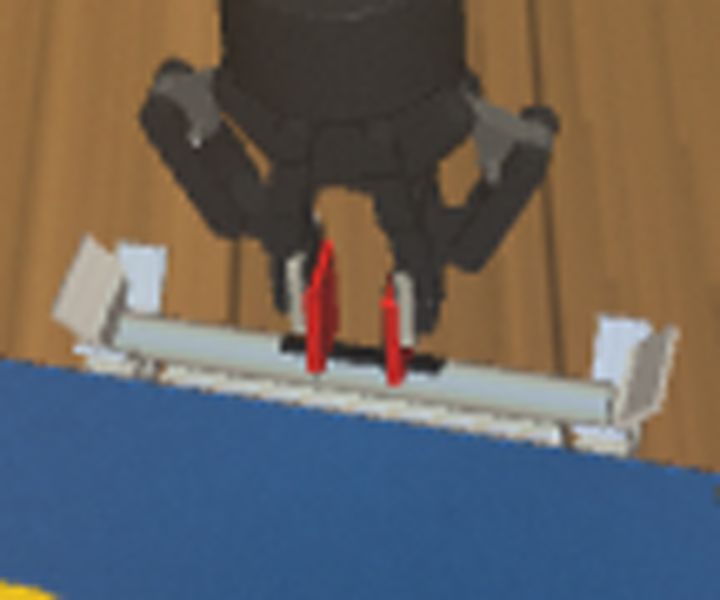

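The tube is in both cradles between the end plates, about 7 mm above its seat, with a light 5 N side push from the seal. I'll continue down.

Call:
move_arm(moves=[[0,0,0,0,0,0.002,0.025],[0,0,0,0,0,0.004,0.025],[0,0,0,0,0,0.006,0.025],[0,0,0,0,0,0.007,0.025],[0,0,0,0,0,0.008,0.025],[0,0,0,0,0,0.008,0.025]])

```text
clock: 18.45
position: [0.4766, -0.2494, 0.175]
ee_rot: [0.993, -0.118, 0.0, -0.001]
ft_force: [0.6, 5.1, -1.6]
grip_width: 0.334
```

Run:
```python
from h import *
plan(.4765,-.2506,.175,-13.5);p=manip.get_obs()['position'];print(p.round(4))
```

```text
turn [-0.11  0.01 -0.07] shift [ 0.0002  0.0012 -0.    ] clock 18.45 q [-0.34  0.23  0.84  1.8  -0.18  1.19  0.32] F [ 0.6  5.1 -1.6] g 0.0285
[ 0.4766 -0.2494  0.175 ]
```

Nearly seated, so I'll feel for the bottom.

Call:
move_arm(moves=[[0,0,0,0,0,0.001,0.025],[0,0,0,0,0,0.002,0.025],[0,0,0,0,0,0.003,0.025],[0,0,0,0,0,0.003,0.025],[0,0,0,0,0,0.003,0.025]])

```text
clock: 18.95
position: [0.4769, -0.2497, 0.1744]
ee_rot: [0.993, -0.118, 0.001, -0.002]
ft_force: [-10.0, 10.6, 26.2]
grip_width: 0.334
```

Seated: +26 N upward at TCP z 0.1744, where 0.1748 was expected. I'll ease the pressure and let go.

Call:
move_arm(moves=[[0,0,0,0,0,-0.002,0.025],[0,0,0,0,0,-0.002,0.035],[0,0,0,0,0,-0.002,0.045],[0,0,0,0,0,-0.002,0.055],[0,0,0,0,0,-0.002,0.065],[0,0,0,0,0,-0.002,0.075],[0,0,0,0,0,-0.002,0.0854],[0,0,0,0,0,-0.002,0.0854],[0,0,0,0,0,-0.002,0.0854]])

```text
clock: 19.85
position: [0.4763, -0.2507, 0.1743]
ee_rot: [0.993, -0.118, 0.0, 0.0]
ft_force: [-1.0, 0.5, 0.0]
grip_width: 0.997
```

Run:
```python
from h import *
print(manip.get_obs()['ft_force'].round(1))
s=shot("side","s11");print(blobs(s,(245,245,350,290)))
```

```text
[-1.   0.5  0. ]
[([279, 257, 6, 20, 87], [281.8, 266.2]), ([303, 260, 5, 20, 78], [305.1, 269.5])]
```

The tabs are back within 0.6 px of where the old panel's were and equally far apart, so both pins should be out. I'll withdraw and check.

Call:
move_arm(moves=[[0,0,0,0,0,-0.02,0.0854],[0,0,0,0,0,-0.05,0.0854],[0,0,0,0,0,-0.09,0.0854],[0,0,0,0,0,-0.13,0.0854],[0,0,0,0,0,-0.17,0.0854],[0,0,0,-0.03,-0.04,-0.18,0.0854],[0,0,0,-0.04,-0.08,-0.18,0.0854],[0,0,0,-0.05,-0.12,-0.18,0.0854],[0,0,0,-0.05,-0.12,-0.18,0.0854],[0,0,0,-0.05,-0.12,-0.18,0.0854]])

```text
clock: 20.9
position: [0.4559, -0.1216, 0.3543]
ee_rot: [0.993, -0.117, 0.0, -0.0]
ft_force: [-0.2, -1.0, 0.5]
grip_width: 1.002
```

Run:
```python
from h import *
s=shot("side","s12");t=shot("top","t12")
a=blobs(s,(245,235,350,290));b=blobs(t,(420,165,470,280));print(a,b)
print(blobs(s,(270,138,342,215)),blobs(t,(205,155,305,250),4))
z=lambda im,x0,y0,x1,y1:cv2.resize(im[y0:y1,x0:x1],(400,300),interpolation=cv2.INTER_CUBIC)
cv2.imwrite("pics/z12.png",np.vstack([np.hstack([z(s,240,235,348,316),z(t,400,165,540,270)]),np.hstack([z(s,265,120,379,206),z(t,150,100,380,272)])])[:,:,::-1])
```

```text
[([279, 257, 6, 20, 87], [281.8, 266.2]), ([303, 261, 5, 19, 77], [305.1, 269.6])] []
[([324, 138, 15, 5, 41], [332.8, 139.2]), ([287, 151, 7, 13, 78], [290.1, 156.7]), ([311, 150, 7, 11, 59], [314.7, 155.5]), ([305, 158, 4, 12, 35], [306.9, 163.6])] [([237, 190, 10, 11, 57], [241.9, 195.1]), ([255, 202, 9, 10, 51], [258.9, 206.5]), ([223, 208, 10, 10, 59], [228.0, 212.7]), ([241, 220, 9, 10, 49], [244.9, 224.4])]
```

View pics/z12.png

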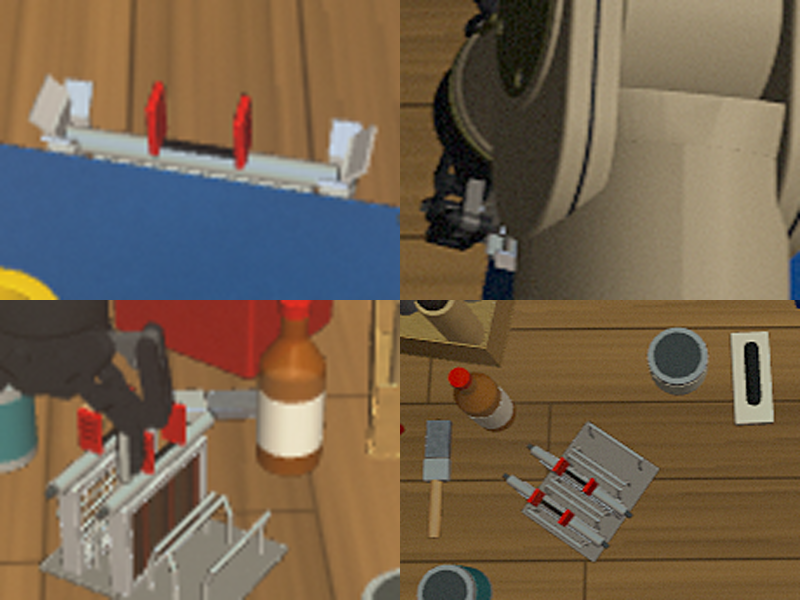

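The white panel's tube lies in both cradles with its tabs apart. The brown panel is upright in the rack's middle place at top-view (250,201), halfway between where the clean panel stood and the unmoved mesh guard. The other things in view haven't moved, and the arm touches nothing. Handing in.

Run:
```python
from h import *
c=(onz("top",241.9,195.1,.145)+onz("top",258.9,206.5,.145))/2; print("clogged xy",c.round(4))
print(manip.hand_in())
```

```text
clogged xy [0.5289 0.2431 0.145 ]
the job is handed in; nothing more can be done
None
```

The filter panel is changed and I handed the job in at about 21 s of the 64 s allowed. The hand-in gave no verdict.

- **Dirty panel:** it stands upright in the rack's middle place with its pins sprung out. The last top view put its tabs at (0.529, 0.243), about 4 mm from my estimate of the place's centre.
- **Clean panel:** it hangs in both cradles, seated with a clear +26 N upward push before I let go. Its tabs came back within 0.6 px (about 1 mm) of where the old panel's were, with the same spacing. That spacing is how I judged both pins to be out, as the pins themselves were too small to see.
- **Everything else:** the mesh guard's tabs were at the same pixels as at the start. The other things in the final pictures showed no movement; I judged those by eye. The arm was clear, with contact force near zero.
- **Not checked:** the arm hid the extractor in the final top view, so the clean panel's position is confirmed from the side camera only. While closing on each panel the fingers pressed down with about 15 to 18 N, and nothing moved out of place. Each grip read about 29 mm against the stated 34 mm; I didn't find out why, but both held.

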